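Put the dried nail-care things back on the bamboo tiers

TASK

The washed things have dried on the dark grey stone pad; put them back on the two bamboo tiers. On the upper tier stand the glass swab jar upright in the gap between the amber bottle and the plant pot, clear of both and set down gently because it is glass, and lay the hair clip flat on the middle of the jar's lid. In the open front part of the lower tier lay the nail file and the nail brush (bristles down) flat and lengthwise from front to back, so that the row reads cup, file, brush, cream tin, with the file next to the cup and the brush next to the tin; leave the cup, the tin, the bottle and the pot where they stand.

Things in the scene. Friction and masses are not known exactly. Their poses are not given: they have to be found in the camera images.
- swab_jar: Loose. Closed swab jar: clear glass body 62 mm across, white swabs inside, flat brown wooden lid flush with it, 62 mm across and 16 mm thick; 94 mm high in all. The lid does not come off. 0.26 kg. Grip it across the sides about 70 mm up (much lower, the gripper's body meets the lid). Starts upright on the pad. Origin: centre of the underside, z up.
- hair_clip: Loose. Hair clip, a closed straight barrette of brown and amber tortoiseshell plastic with a steel back, 58 mm long (x), 18 mm wide (y), 13 mm high (z); rigid, 22 g. Starts lying on the pad on its steel back. Origin: centre of the underside. Grip it across its width at the middle.
- nail_brush: Loose. Nail brush: blue plastic back 86 mm long (x), 38 mm wide (y), with white bristles below (14 mm); the back's straight sides run from 14 to 28 mm up, a small ridge 24 mm wide on top makes it 35 mm high; rigid, 55 g. Starts bristles down on the pad. Origin: centre of the underside. Grip it across its width.
- nail_file: Loose. Nail file: red plastic handle 14 mm wide, 9 mm thick, from x = -60 to +8 mm; steel blade 12 mm wide, 4 mm thick, from there to x = +65 mm; 30 g, balanced close to the origin. Starts lying flat on the pad. Origin: on the underside near mid-length; x runs to the blade's tip. Grip it across its width at the origin, fingertips almost on the surface below.
- cup: Loose, stays where it is. White ceramic cup with a blue band, no handle, 72 mm across the rim, 60 mm high; stands at one end (left or right) of the open front part of the lower tier. Origin: centre of the underside; its axes are parallel to the lower tier's.
- cream_tin: Loose, stays where it is. Flat round cream tin, dark blue lid, 62 mm across, 23 mm high; stands at the other end of the front part of the lower tier. The centres of cup and tin are 228 to 248 mm apart. Origin: centre of the underside; axes parallel to the lower tier's.
- amber_bottle: Loose, stays where it is. Amber glass bottle with a black cap and a paper label, 44 mm across, 95 mm high; stands at one end (left or right) of the upper tier. Origin: centre of the underside; axes parallel to the upper tier's.
- plant_pot: Loose, stays where it is. Terracotta pot with a small green succulent, 60 mm across, about 85 mm high; stands at the other end of the upper tier. The centres of bottle and pot are 228 to 248 mm apart. Origin: centre of the underside; axes parallel to the upper tier's.
- lower_tier: Fixed. Lower bamboo tier, a tray 260 mm deep (x, away from the robot) and 350 wide (y), left or right, the dark grey drying pad (8 mm thick) on the other side. Origin: under its centre, on the washstand top; floor 22 mm above it. Open front part: x = -122 mm (front lip, 10 mm over the floor) to +10 mm, where the upper tier begins. Soap boxes under the upper tier from x = +57 mm.
- upper_tier: Fixed. Upper bamboo tier, 115 mm deep (x) and 350 wide (y), on four legs over the rear of the lower tier, parallel to it. Origin: centre of its floor's upper face, 115 mm above the washstand top and 70 mm behind (+x of) the lower tier's centre. Lips over the floor: 8 mm in front, 20 mm at the back, 12 mm at the ends; between the lips it is 99 mm deep.
Mind the look-alikes: they are no part of the job. What is shaped like the nail_brush but red is not meant.

How it is judged:
By the outcome, as a careful person would: the job done as asked, in the order asked, and still so for the second after the job is handed in, with the robot touching nothing.
It also fails if it takes over 128 s, if anything falls off the work surface, if the arm or the gripper's body presses on something with over 40 N, if the wrist force passes 120 N, or if a joint passes its speed limit or range.

ROBOT

A 6-joint arm with a two-finger parallel gripper is mounted at the origin on the work surface. World frame = base frame: x ahead of the robot, y to its left, z up, the work surface at z = 0. Lengths are in m, angles in degrees, forces in N, time in s.
With the tool pointing down it reaches from about 0.275 to 0.975 m from the base axis. Payload 8.4 kg.
Tool frame: the origin (TCP) lies on the centre line of the jaws, within the pads' length; the fingertips stand 19 mm ahead of it and the grasp point (between the pads) is the TCP; z points along the fingers, y is the line along which they close (so a half turn about z gives the same grasp; the last joint's range is limited). The gripper opens to 92 mm and grips with 3 to 60 N. Pads are 20 mm wide; open, the fingers measure 128 mm over their backs; the gripper's body (75 mm by 189 mm) begins 69 mm behind the grasp point.
Start: joints at [76.696, 20.225, 93.587, -0, 66.188, -0.138], TCP at [0.142, 0.609, 0.234] pointing down, gripper open.
Joint ranges: [-150.9, 150.9], [-52.94, 120.26], [3.33, 152.33], [-74.26, 254.26], [0, 154.13], [-172.89, 172.89]. Speed limits (degrees/s): [127.2, 127.2, 159.86, 180, 180, 180].

INTERFACE

Orientations are given as [roll, pitch, yaw] about the fixed x, y, z axes, in that order (R = Rz(yaw) Ry(pitch) Rx(roll)).
In Python, from bench import * gives the robot as it stands.
- The arm moves only by the tool carry_out, never from a script. Its argument "steps" is text: rows parted by semicolons, each of 7 numbers parted by spaces: the turn, a rotation vector about the tool's x, y, z in degrees, then the shift along the tool's x, y, z in m, then the closure, from 0 (fully open) to 1 (shut). A call has 1 to 12 rows; each row is the pose to reach, as a shift and turn from the pose commanded when the call began, along the tool's axes at that moment; what a row does not reach only later rows make up. A row lasts 1/8 s, in which the tool goes at most 62.5 mm and 10.7 degrees, less where a joint would pass 70% of its speed; a pose out of reach is approached as far as the arm can. A call with a gripper value outside its range is refused whole. The fingers move at their own pace and stop on an object; the grip force is fixed at half the most. Time passes only in rows, so rows that repeat a pose let the fingers close. It gives the time, the measured TCP pose, the force, the opening and the grip force at its end, in the units of the state.
- read_state(): the state, without advancing time (a new reading comes with each control period).
- snapshot(name): name is "side" or "top"; returns the picture (384x512x3 uint8, red, green, blue); there is no depth.
- camera_model(name): a dict with "vertical_fov" (degrees; the focal length in pixels is half the picture's height over the tangent of half this angle, whatever the lens; pixels are square), "cx", "cy" (the principal point, pixels), "k1" (the pictures are not rectified: a ray, as slopes to the right and down, at radius r is drawn at 1 + k1 r^2 times it, then the intrinsics apply), "pose" (4x4, takes a point from camera to world coordinates). Camera axes: x right, y down, z forward; pixel columns grow to the right and rows downward; lengths in m; the calibration is good to about 2 mm. A picture is of the moment at which its call begins. camera_model takes no time and is no camera call.
- finish_job(): hands the job in; it is judged then, once.
The state is a dict: "time_s": time; "qpos": joint angles; "qvel": joint speeds; "joint_efforts": joint torques, N m; "position": TCP position; "orientation": TCP orientation; "contact_force": force on the tool from outside, world axes, zero at the start; "torque": the same for the moment, N m; "finger_gap": finger opening in m; "grasp_force": force on a finger pad.
Only numpy, scipy, OpenCV 4.12 (cv2) and the standard library are available. Lean on these libraries where they do the work, as an engineer would, in place of code of your own. Each camera call takes 0.05 s, during which the arm holds its last target. There are 200 camera calls.

## Working session

There is one attempt and no reset: what is moved stays moved. The work goes in short steps, Python scripts to look and compute and a tool call to move; the robot and the scene stay as the last step left them, time stands still between calls to the robot, and variables do not carry over. Pictures are saved under pics/ and viewed, at most 14 in all, crops included, and the job is handed in when it is done.

Besides the shell and the picture viewer there is one more tool, called after "Emit:" by a JSON object that holds its "op" and its "data". carry_out: Moves the arm, as the interface text tells. Its arguments: {"type":"object","properties":{"steps":{"type":"string"}},"required":["steps"]}

```bash
ls; mkdir -p pics; python3 - <<'E'
from bench import *
import cv2,numpy as np
for n in("side","top"):
    im=snapshot(n);cv2.imwrite(f"pics/{n}0.png",im[:,:,::-1]);m=camera_model(n)
    cv2.imwrite(f"pics/{n}0b.png",cv2.resize(im[:,:,::-1],(800,600),interpolation=cv2.INTER_CUBIC))
    print(n,m)
print(read_state())
E
```

```text
pics
side {'vertical_fov': 48.54189524925116, 'cx': 249.82650267105106, 'cy': 195.12185586575342, 'k1': -0.16428535221925955, 'pose': array([[ 0.91373716, -0.30813141,  0.26483852,  0.21897033],
       [-0.4062392 , -0.68103832,  0.60922616, -0.70017995],
       [-0.00735653, -0.66426037, -0.74746507,  1.0672525 ],
       [ 0.        ,  0.        ,  0.        ,  1.        ]])}
top {'vertical_fov': 56.97206254819071, 'cx': 262.02570841878986, 'cy': 195.46413696180775, 'k1': -0.09424201052554507, 'pose': array([[ 0.05402372, -0.97311981,  0.22387335,  0.35139283],
       [-0.99852539, -0.05144942,  0.01732054,  0.04406387],
       [-0.0053368 , -0.22447894, -0.97446433,  0.98194432],
       [ 0.        ,  0.        ,  0.        ,  1.        ]])}
{'time_s': 0.1, 'qpos': array([ 7.66975870e+01,  2.02576518e+01,  9.36236137e+01, -1.49780432e-03,
        6.61889289e+01, -1.36989601e-01]), 'qvel': array([-0.00418523, -0.09726189, -0.13510099,  0.02315457, -0.1033875 ,
       -0.04810428]), 'joint_efforts': array([ 1.16765630e-03, -5.94904804e+01, -3.34931660e+01,  6.99505792e-02,
        1.85052480e-02, -7.58023975e-05]), 'position': array([0.14225849, 0.60816638, 0.23295718]), 'orientation': array([-1.79929802e+02,  1.20173888e-03,  1.66835183e+02]), 'contact_force': array([-0.44428553, -0.07816887, -0.1383892 ]), 'torque': array([ 0.00414042,  0.02388866, -0.00250356]), 'grasp_force': 0.0, 'finger_gap': 0.09194759421640666}
```

View pics/side0b.png

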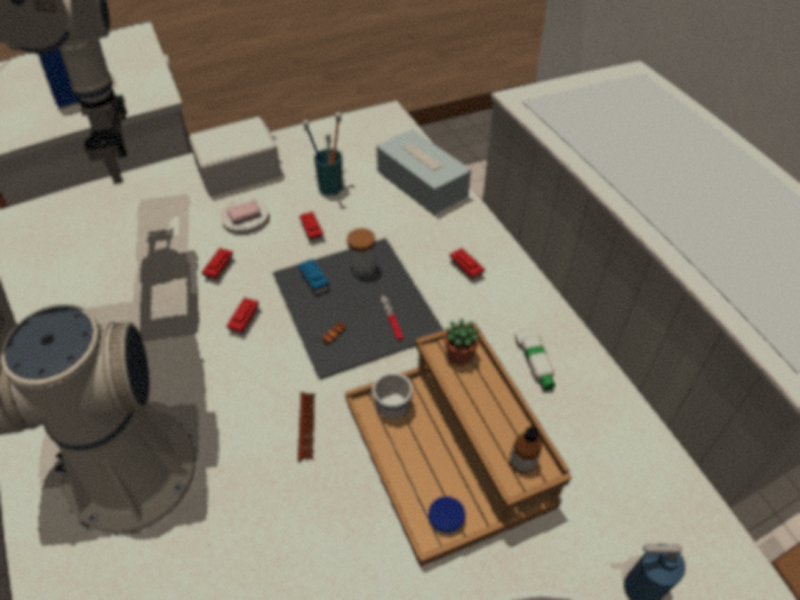

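View pics/top0b.png

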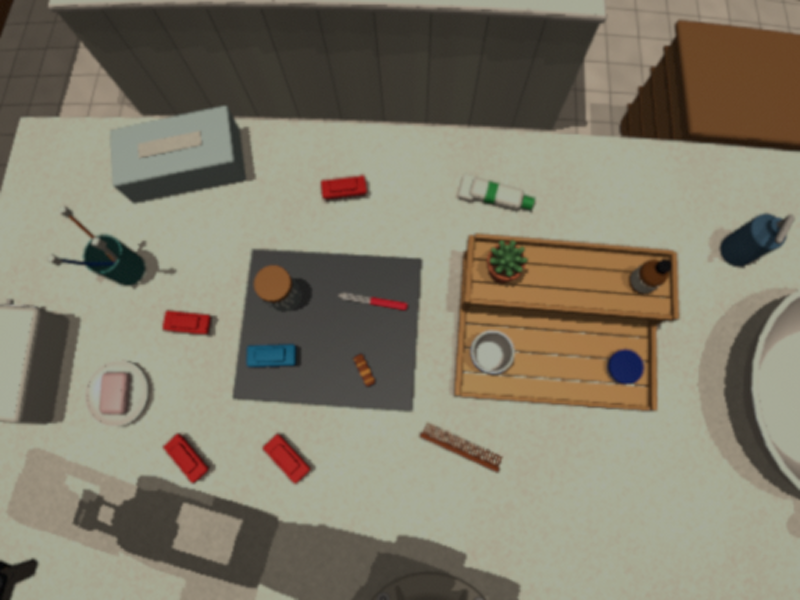

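The top view (800×600) shows the pad with the jar's lid at (272,284), the blue brush at (271,356), the file at (373,300) and the clip at (365,370). The cup is at (492,353), the tin at (626,367), the pot at (507,262) and the bottle at (650,277). So +y (left) is the cup and pot side, and the file goes left of the brush.

```bash
cat > h.py <<'E'
from bench import *
import cv2,numpy as np
CM={n:camera_model(n) for n in("side","top")}
def rays(n,px):
    m=CM[n];f=192/np.tan(np.radians(m["vertical_fov"]/2))
    K=np.array([[f,0,m["cx"]],[0,f,m["cy"]],[0,0,1]])
    u=cv2.undistortPoints(np.float64(px).reshape(-1,1,2),K,np.array([m["k1"],0,0,0.]))[:,0]
    d=np.c_[u,np.ones(len(u))]@m["pose"][:3,:3].T
    return m["pose"][:3,3],d
def plane(n,px,z):
    o,d=rays(n,px);return (o+d*((z-o[2])/d[:,2])[:,None])[:,:2]
def tri(pt,ps):
    o1,d1=rays("top",[pt]);o2,d2=rays("side",[ps]);d1=d1[0];d2=d2[0]
    s=np.linalg.lstsq(np.c_[d1,-d2],o2-o1,rcond=None)[0]
    a,b=o1+s[0]*d1,o2+s[1]*d2
    return (a+b)/2,np.linalg.norm(a-b)
def mask(im,box,f):
    "box x0,y0,x1,y1 in the 800x600 view; f(h,s,v)->mask; largest component as contour"
    h,s,v=[c.astype(int) for c in cv2.split(cv2.cvtColor(im,cv2.COLOR_RGB2HSV))]
    m=f(h,s,v).astype(np.uint8);b=(np.array(box)/1.5625).astype(int)
    k=np.zeros_like(m);k[b[1]:b[3],b[0]:b[2]]=1;m*=k
    c,_=cv2.findContours(m,cv2.RETR_EXTERNAL,cv2.CHAIN_APPROX_NONE)
    return max(c,key=cv2.contourArea)[:,0,:].astype(float) if c else None
def rect(n,c,z):
    p=plane(n,c,z);r=cv2.minAreaRect((p*1000).astype(np.float32))
    (cx,cy),(w,h),a=r
    if w<h:w,h,a=h,w,a+90
    return f"c=({cx:.1f},{cy:.1f}) L={w:.1f} W={h:.1f} yaw={(a+90)%180-90:.1f}"
blue=lambda h,s,v:(h>95)&(h<115)&(s>140)&(v>60)
navy=lambda h,s,v:(h>112)&(h<130)&(s>150)&(v>50)
warm=lambda h,s,v:(h<22)&(s>110)&(v>60)
E
cat > m.py <<'E'
from h import *
T=cv2.imread("pics/top0.png")[:,:,::-1].copy();S=cv2.imread("pics/side0.png")[:,:,::-1].copy()
bx={"lid":((250,262,294,306),(343,225,378,252),warm,.008+.094),
"brush":((240,335,303,375),(295,255,335,295),blue,.008+.028),
"clip":((345,345,385,395),(315,318,352,350),warm,.008+.009),
"handle":((365,288,415,318),(380,310,408,345),lambda h,s,v:((h<8)|(h>172))&(s>120)&(v>80),.008+.007),
"tin":((600,340,650,395),(420,490,472,540),navy,.022+.023),
"tier":((445,225,690,420),(340,320,580,570),lambda h,s,v:(h>8)&(h<22)&(s>90)&(v>70),.115)}
for k,(bt,bs,f,z) in bx.items():
    for n,im,b in(("top",T,bt),("side",S,bs)):
        c=mask(im,b,f)
        if c is None: print(k,n,None);continue
        print(k,n,rect(n,c,z),"px",np.round((c.min(0)+c.max(0))/2*1.5625,1))
    
E
python3 m.py
python3 - <<'E'
import cv2
a=cv2.imread("pics/top0.png")[145:265,140:440]
b=cv2.imread("pics/side0.png")[140:370,170:370]
cv2.imwrite("pics/c1.png",cv2.resize(a,(800,320),interpolation=cv2.INTER_CUBIC))
E
```

```text
lid top c=(580.3,290.1) L=62.2 W=58.5 yaw=49.4 px [271.9 282.8]
lid side c=(579.3,285.6) L=60.1 W=52.5 yaw=74.8 px [360.9 239.1]
brush top c=(467.1,297.2) L=83.6 W=35.5 yaw=-86.6 px [270.3 355.5]
brush side c=(468.0,292.6) L=79.1 W=36.7 yaw=-84.7 px [313.3 274.2]
clip top c=(453.9,134.7) L=56.7 W=19.3 yaw=28.0 px [363.3 369.5]
clip side c=(454.8,135.5) L=57.6 W=20.9 yaw=30.4 px [333.6 332. ]
handle top c=(575.8,99.5) L=66.8 W=15.6 yaw=83.3 px [388.3 303.1]
handle side c=(576.3,99.4) L=69.6 W=17.2 yaw=82.6 px [394.5 326.6]
tin top c=(478.9,-315.2) L=55.6 W=51.3 yaw=-87.5 px [625.  366.4]
tin side c=(479.1,-320.6) L=54.2 W=51.0 yaw=51.1 px [445.3 514.1]
tier top c=(540.2,-200.1) L=359.9 W=269.6 yaw=88.3 px [566.4 321.9]
tier side c=(466.6,-240.2) L=327.5 W=143.3 yaw=88.6 px [425.8 464.8]
```

View pics/c1.png

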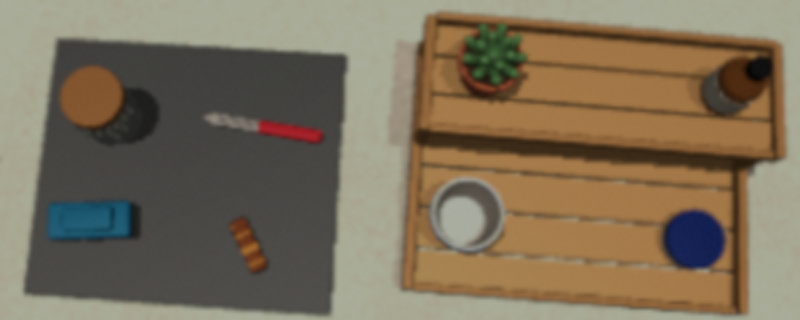

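The crop shows the shelf edges clearly. The cup's rim centre is near crop (467,215), the pot is near (490,65) and the bottle's base is near (718,97). I'll look at the side view next to triangulate them.

```bash
python3 - <<'E'
import cv2
b=cv2.imread("pics/side0.png")[200:365,215:370]
cv2.imwrite("pics/c2.png",cv2.resize(b,None,fx=3.6,fy=3.6,interpolation=cv2.INTER_CUBIC))
a=cv2.imread("pics/top0.png")[145:270,285:440]
cv2.imwrite("pics/c3.png",cv2.resize(a,None,fx=4.5,fy=4.5,interpolation=cv2.INTER_CUBIC))
E
```

```text
(no output)
```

View pics/c2.png

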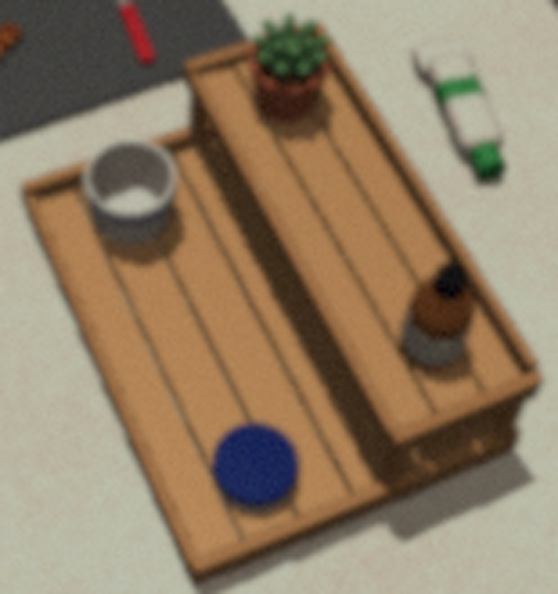

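View pics/c3.png

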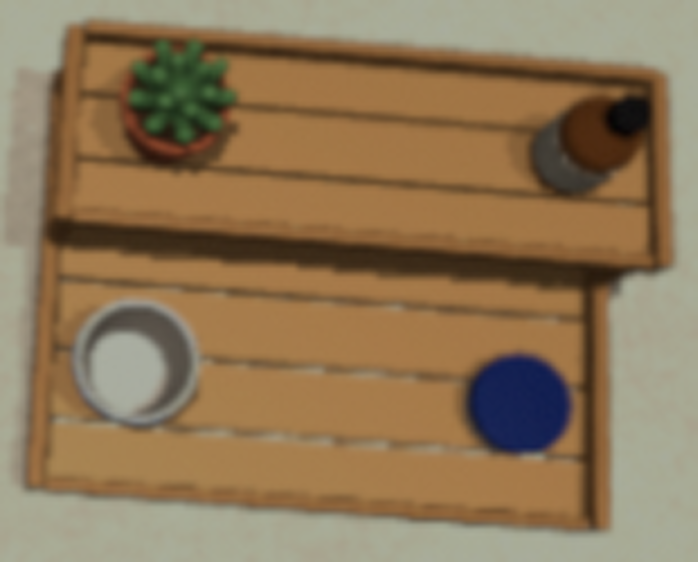

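```bash
python3 - <<'E'
from h import *
t=lambda x,y:((x+.5)/4.5-.5+285,(y+.5)/4.5-.5+145)
s=lambda x,y:((x+.5)/3.6-.5+215,(y+.5)/3.6-.5+200)
def P(k,z,a,b):
    r=[]
    if a: r.append(("top",plane("top",[t(*a)],z)[0]*1000))
    if b: r.append(("side",plane("side",[s(*b)],z)[0]*1000))
    print(k,[(n,np.round(v,1)) for n,v in r], np.round(tri(t(*a),s(*b))[0]*1000,1) if a and b else "")
P("cup",.082,(136,362),(130,186));P("tin",.045,(520,405),(256,465))
P("cap",.210,(632,115),(453,270));P("bottle base",.118,(572,153),None)
P("potrim",.165,(176,101),(290,70))
P("lowFL",.032,(28,486),(25,190));P("lowFR",.032,(606,526),(197,567))
P("upFL",.123,(55,222),(188,65));P("upFR",.123,(668,266),(400,440))
P("upBL",.135,(70,25),(320,28));P("upBR",.135,(662,72),(538,373))
E
```

```text
cup [('top', array([487.5, -79.5])), ('side', array([485.6, -89. ]))] [489.2 -81.2  69.4]
tin [('top', array([ 478.5, -315.7])), ('side', array([ 479.5, -320.6]))] [ 480.2 -318.3   38.8]
cap [('top', array([ 608.9, -316.8])), ('side', array([ 614.6, -315.4]))] [ 610.8 -316.5  212.2]
bottle base [('top', array([ 614.7, -322.9]))] 
potrim [('top', array([617.4, -86.7])), ('side', array([615.2, -94.5]))] [619.9 -88.1 155.5]
lowFL [('top', array([417.7, -24.1])), ('side', array([419.9, -26.7]))] [419.2 -24.5  28.9]
lowFR [('top', array([ 409.7, -372.1])), ('side', array([ 411.8, -366.9]))] [ 409.8 -369.1   39. ]
upFL [('top', array([557.2, -27.2])), ('side', array([562.8, -28.7]))] [560.3 -27.8 121.6]
upFR [('top', array([ 550.2, -373.8])), ('side', array([ 554.2, -374.1]))] [ 552.  -374.2  123.4]
upBL [('top', array([668.8, -31.1])), ('side', array([670.1, -46.6]))] [677.8 -33.1 115.4]
upBR [('top', array([ 660.7, -371.2])), ('side', array([ 659.5, -376.2]))] [ 662.6 -374.1  129. ]
```

```bash
cat > go.py <<'E'
# usage: go.py x y z yaw  (world, m, deg) -> tool-frame turn and shift from the present pose
import sys
from h import *
from scipy.spatial.transform import Rotation as R
s=read_state();x,y,z,w=map(float,sys.argv[1:])
A=R.from_euler("xyz",s["orientation"],degrees=True);B=R.from_euler("xyz",[180,0,w],degrees=True)
print("t",s["time_s"],"turn",np.round((A.inv()*B).as_rotvec(degrees=True),2),"shift",np.round(A.inv().apply(np.array([x,y,z])-s["position"]),4),"gap",round(s["finger_gap"],4))
E
python3 go.py .581 .291 .28 178.6
```

```text
t 0.1 turn [-7.000e-02 -1.000e-02 -1.176e+01] shift [-0.4994 -0.209  -0.0468] gap 0.0919
```

Emit:
{"op": "carry_out", "data": {"steps": "0 0 0 -0.020 -0.008 -0.02 0; 0 0 -2 -0.07 -0.03 -0.04 0; 0 0 -4 -0.13 -0.055 -0.047 0; 0 0 -6 -0.19 -0.08 -0.047 0; 0 0 -8 -0.25 -0.105 -0.047 0; 0 0 -10 -0.31 -0.13 -0.047 0; 0 0 -11.8 -0.37 -0.155 -0.047 0; 0 0 -11.8 -0.42 -0.176 -0.047 0; 0 0 -11.8 -0.46 -0.193 -0.047 0; 0 0 -11.8 -0.49 -0.205 -0.047 0; 0 0 -11.8 -0.499 -0.209 -0.047 0; 0 0 -11.8 -0.499 -0.209 -0.047 0"}}

```text
time_s: 1.6
position: [0.5807, 0.2908, 0.2811]
orientation: [180.0, -0.0, 178.6]
contact_force: [-0.2, 0.0, 1.1]
finger_gap: 0.0916
grasp_force: 0.0
```

```bash
python3 go.py .581 .291 .078 178.6
```

```text
t 1.6 turn [ 0.01 -0.   -0.03] shift [-3.000e-04  2.000e-04  2.031e-01] gap 0.0916
```

Emit:
{"op": "carry_out", "data": {"steps": "0 0 0 0 0 0.03 0; 0 0 0 0 0 0.075 0; 0 0 0 0 0 0.12 0; 0 0 0 0 0 0.16 0; 0 0 0 0 0 0.19 0; 0 0 0 0 0 0.203 0; 0 0 0 0 0 0.203 0; 0 0 0 0 0 0.203 1; 0 0 0 0 0 0.203 1; 0 0 0 0 0 0.203 1; 0 0 0 0 0 0.203 1; 0 0 0 0 0 0.203 1"}}

```text
time_s: 3.1
position: [0.581, 0.2916, 0.0783]
orientation: [180.0, 0.0, 178.6]
contact_force: [-0.9, 0.6, 5.3]
finger_gap: 0.0614
grasp_force: 30.0
```

Emit:
{"op": "carry_out", "data": {"steps": "0 0 0 0 0 -0.008 1; 0 0 0 0 0 -0.03 1; 0 0 0 0 0 -0.065 1; 0 0 0 0 0 -0.105 1; 0 0 0 0 0 -0.145 1; 0 0 0 0 0 -0.18 1; 0 0 0 0 0 -0.208 1; 0 0 0 0 0 -0.222 1; 0 0 0 0 0 -0.225 1; 0 0 0 0 0 -0.225 1"}}

```text
time_s: 4.35
position: [0.5802, 0.2912, 0.3014]
orientation: [-180.0, -0.1, 178.6]
contact_force: [-0.2, -0.6, -2.5]
finger_gap: 0.0612
grasp_force: 30.0
```

```bash
python3 go.py .613 -.207 .303 178.6
```

```text
t 4.35 turn [-0.04 -0.08  0.03] shift [-0.0447 -0.4973 -0.0012] gap 0.0612
```

Emit:
{"op": "carry_out", "data": {"steps": "0 0 0 -0.001 -0.012 0 1; 0 0 0 -0.004 -0.045 0 1; 0 0 0 -0.008 -0.09 0 1; 0 0 0 -0.013 -0.14 0 1; 0 0 0 -0.017 -0.19 0 1; 0 0 0 -0.022 -0.245 0 1; 0 0 0 -0.027 -0.3 0 1; 0 0 0 -0.032 -0.355 0 1; 0 0 0 -0.036 -0.405 0 1; 0 0 0 -0.04 -0.45 0 1; 0 0 0 -0.043 -0.483 0 1; 0 0 0 -0.044 -0.497 0 1"}}

```text
time_s: 5.85
position: [0.6119, -0.2087, 0.3015]
orientation: [180.0, -0.1, 178.5]
contact_force: [-0.1, 0.8, -3.1]
finger_gap: 0.0613
grasp_force: 30.0
```

```bash
python3 - <<'E'
from h import *
T=snapshot("top");S=snapshot("side")
cv2.imwrite("pics/top1.png",T[:,:,::-1]);cv2.imwrite("pics/side1.png",S[:,:,::-1])
a=cv2.resize(T[120:280,270:450,::-1],None,fx=2.2,fy=2.2,interpolation=cv2.INTER_CUBIC)
b=cv2.resize(S[170:370,200:380,::-1],None,fx=2.2,fy=2.2,interpolation=cv2.INTER_CUBIC)
h=max(a.shape[0],b.shape[0]);p=lambda i:cv2.copyMakeBorder(i,0,h-i.shape[0],0,0,cv2.BORDER_CONSTANT)
cv2.imwrite("pics/c4.png",np.hstack([p(a),p(b)]))
E
python3 go.py .613 -.207 .1865 178.6
```

```text
t 5.95 turn [ 0.01 -0.06 -0.07] shift [-0.0009  0.0007  0.1153] gap 0.0608
```

View pics/c4.png

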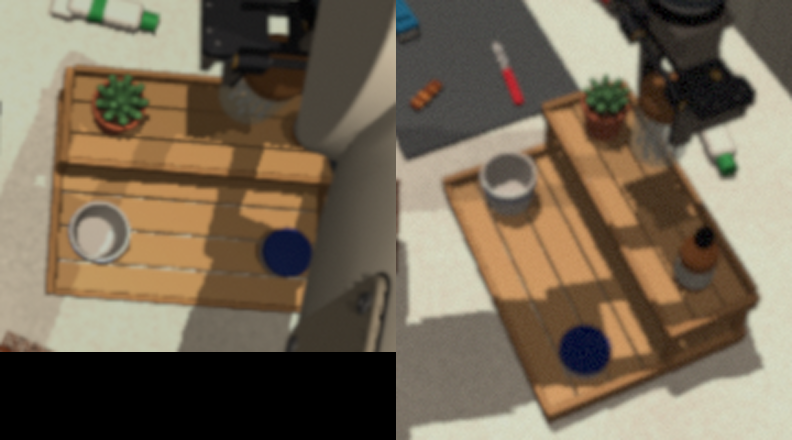

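The jar hangs upright between the pot and the bottle, with both clear. I'll lower it slowly.

Emit:
{"op": "carry_out", "data": {"steps": "0 0 0 0 0 0.01 1; 0 0 0 0 0 0.03 1; 0 0 0 0 0 0.055 1; 0 0 0 0 0 0.08 1; 0 0 0 0 0 0.096 1; 0 0 0 0 0 0.106 1; 0 0 0 0 0 0.11 1; 0 0 0 0 0 0.112 1; 0 0 0 0 0 0.113 1; 0 0 0 0 0 0.113 1"}}

```text
time_s: 7.2
position: [0.613, -0.2066, 0.19]
orientation: [-180.0, 0.0, 178.6]
contact_force: [-1.5, 0.3, -2.4]
finger_gap: 0.0613
grasp_force: 30.0
```

Emit:
{"op": "carry_out", "data": {"steps": "0 0 0 0 0 0.001 1; 0 0 0 0 0 0.002 1; 0 0 0 0 0 0.003 1; 0 0 0 0 0 0.0035 1; 0 0 0 0 0 0.004 1; 0 0 0 0 0 0.0045 1; 0 0 0 0 0 0.005 1; 0 0 0 0 0 0.005 1"}}

```text
time_s: 8.2
position: [0.6129, -0.2065, 0.1853]
orientation: [-180.0, 0.0, 178.6]
contact_force: [-2.8, 1.0, 5.6]
finger_gap: 0.0615
grasp_force: 30.0
```

Emit:
{"op": "carry_out", "data": {"steps": "0 0 0 0 0 0 0.25; 0 0 0 0 0 0 0.15; 0 0 0 0 0 0 0; 0 0 0 0 0 0 0; 0 0 0 0 0 0 0; 0 0 0 0 0 -0.01 0; 0 0 0 0 0 -0.03 0; 0 0 0 0 0 -0.06 0; 0 0 0 0 0 -0.09 0; 0 0 0 0 0 -0.11 0; 0 0 0 0 0 -0.12 0; 0 0 0 0 0 -0.12 0"}}

```text
time_s: 9.7
position: [0.6131, -0.2066, 0.3058]
orientation: [-180.0, 0.1, 178.6]
contact_force: [-0.2, -0.7, -0.1]
finger_gap: 0.0919
grasp_force: 0.0
```

```bash
python3 go.py .4545 .135 .15 209
```

```text
t 9.7 turn [ -0.06   0.09 -30.36] shift [0.167  0.3378 0.1553] gap 0.0919
```

Emit:
{"op": "carry_out", "data": {"steps": "0 0 -2 0.008 0.015 0 0.3; 0 0 -6 0.03 0.055 0 0.4; 0 0 -10 0.055 0.105 0 0.4; 0 0 -15 0.08 0.155 0 0.4; 0 0 -20 0.105 0.205 0.02 0.4; 0 0 -25 0.13 0.255 0.05 0.4; 0 0 -30 0.15 0.295 0.085 0.4; 0 0 -30.4 0.162 0.325 0.12 0.4; 0 0 -30.4 0.167 0.338 0.145 0.4; 0 0 -30.4 0.167 0.338 0.155 0.4; 0 0 -30.4 0.167 0.338 0.155 0.4"}}

```text
time_s: 11.08
position: [0.4532, 0.135, 0.1491]
orientation: [180.0, -0.1, -150.9]
contact_force: [0.1, -0.2, 0.6]
finger_gap: 0.0558
grasp_force: 0.0
```

```bash
python3 go.py .4545 .135 .0295 209; python3 - <<'E'
from h import *
T=snapshot("top")
cv2.imwrite("pics/top2.png",T[:,:,::-1])
c=mask(T,(345,345,385,395),warm);print(None if c is None else rect("top",c,.017))
j=lambda b,z,f=warm:print(b,rect("top",mask(T,b,f),z))
j((555,235,620,300),.209)
E
```

```text
t 11.075 turn [ 0.01 -0.09  0.08] shift [-0.0013 -0.0007  0.1196] gap 0.0558
c=(450.3,132.0) L=15.8 W=8.6 yaw=-60.1
(555, 235, 620, 300) c=(595.1,-199.0) L=94.5 W=90.1 yaw=89.6
```

Emit:
{"op": "carry_out", "data": {"steps": "0 0 0 0 0 0.02 0.4; 0 0 0 0 0 0.05 0.4; 0 0 0 0 0 0.085 0.4; 0 0 0 0 0 0.108 0.4; 0 0 0 0 0 0.118 0.4; 0 0 0 0 0 0.12 0.4; 0 0 0 0 0 0.12 0.4; 0 0 0 0 0 0.12 1; 0 0 0 0 0 0.12 1; 0 0 0 0 0 0.12 1; 0 0 0 0 0 0.12 1; 0 0 0 0 0 0.12 1"}}

```text
time_s: 12.62
position: [0.4539, 0.1354, 0.0297]
orientation: [180.0, 0.0, -151.0]
contact_force: [-0.1, -0.0, 3.1]
finger_gap: 0.0176
grasp_force: 30.0
```

Emit:
{"op": "carry_out", "data": {"steps": "0 0 0 0 0 -0.01 1; 0 0 0 0 0 -0.035 1; 0 0 0 0 0 -0.075 1; 0 0 0 0 0 -0.12 1; 0 0 0 0 0 -0.165 1; 0 0 0 0 0 -0.21 1; 0 0 0 0 0 -0.25 1; 0 0 0 0 0 -0.268 1; 0 0 0 0 0 -0.27 1; 0 0 0 0 0 -0.27 1"}}

```text
time_s: 13.88
position: [0.4534, 0.1352, 0.299]
orientation: [180.0, -0.0, -151.0]
contact_force: [0.2, -0.6, -0.5]
finger_gap: 0.0176
grasp_force: 30.0
```

```bash
python3 - <<'E'
from h import *
T=snapshot("top");S=snapshot("side")
cv2.imwrite("pics/top3.png",T[:,:,::-1]);cv2.imwrite("pics/side3.png",S[:,:,::-1])
a=cv2.resize(T[120:280,270:450,::-1],None,fx=2.2,fy=2.2,interpolation=cv2.INTER_CUBIC)
b=cv2.resize(S[120:360,200:380,::-1],None,fx=2.2,fy=2.2,interpolation=cv2.INTER_CUBIC)
h=max(a.shape[0],b.shape[0]);p=lambda i:cv2.copyMakeBorder(i,0,h-i.shape[0],0,0,cv2.BORDER_CONSTANT)
cv2.imwrite("pics/c5.png",np.hstack([p(a),p(b)]))
E
python3 go.py .613 -.207 .30 181
```

```text
t 13.975 turn [-0.   -0.11 28.03] shift [ 0.0264 -0.3767 -0.0016] gap 0.0174
```

View pics/c5.png

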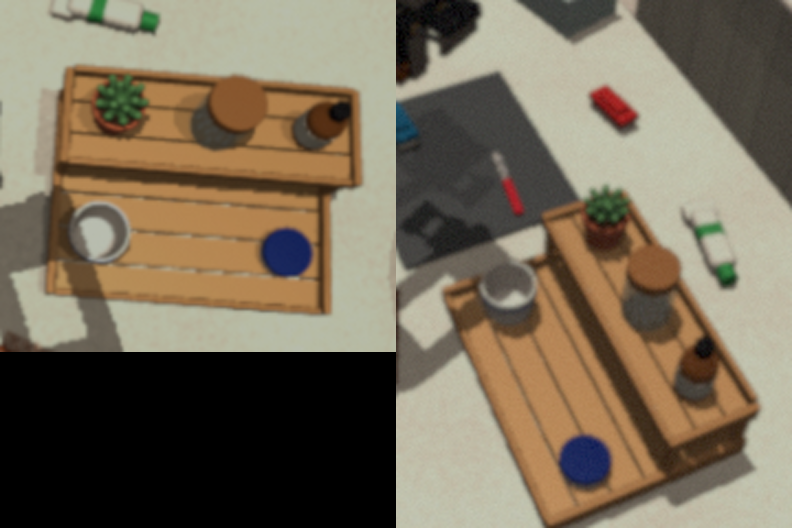

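```bash
python3 - <<'E'
from h import *
T=cv2.imread("pics/top3.png")[:,:,::-1].copy()
lid=lambda h,s,v:(h<14)&(s>110)&(v>60)
for n,c,o in(("top",(238,104),(270,120)),("side",(258,268),(200,120))):
    print(n,plane(n,[((c[0]+.5)/2.2-.5+o[0],(c[1]+.5)/2.2-.5+o[1])],.209)*1000)
hsv=cv2.cvtColor(T,cv2.COLOR_RGB2HSV);print(hsv[167,378],hsv[160,360],hsv[185,378],hsv[178,378],hsv[179,384])
E
```

```text
top [[ 610.32412784 -205.37538708]]
side [[ 611.86725915 -209.11208879]]
[ 14 167 136] [ 15 144 170] [ 16 137  82] [ 14 169 121] [ 15 148  88]
```

Emit:
{"op": "carry_out", "data": {"steps": "0 0 2 0.001 -0.012 0 1; 0 0 5 0.003 -0.04 0 1; 0 0 9 0.006 -0.08 0 1; 0 0 13 0.009 -0.125 0 1; 0 0 17 0.012 -0.17 0 1; 0 0 21 0.015 -0.215 0 1; 0 0 25 0.018 -0.26 0 1; 0 0 28 0.022 -0.305 0 1; 0 0 28 0.025 -0.345 0 1; 0 0 28 0.027 -0.368 0 1; 0 0 28 0.027 -0.376 0 1; 0 0 28 0.027 -0.376 0 1"}}

```text
time_s: 15.48
position: [0.6125, -0.2061, 0.2993]
orientation: [180.0, -0.0, -179.0]
contact_force: [0.5, 0.3, -0.8]
finger_gap: 0.0176
grasp_force: 30.0
```

```bash
python3 go.py .612 -.207 .2307 178.6
```

```text
t 15.475 turn [ 0.03 -0.04  2.41] shift [ 0.0005 -0.0009  0.0686] gap 0.0176
```

Emit:
{"op": "carry_out", "data": {"steps": "0 0 0 0 -0.0008 0.01 1; 0 0 0 0 -0.0008 0.03 1; 0 0 0 0 -0.0008 0.048 1; 0 0 0 0 -0.0008 0.059 1; 0 0 0 0 -0.0008 0.063 1; 0 0 0 0 -0.0008 0.065 1; 0 0 0 0 -0.0008 0.066 1; 0 0 0 0 -0.0008 0.067 1; 0 0 0 0 -0.0008 0.0675 1; 0 0 0 0 -0.0008 0.068 1; 0 0 0 0 -0.0008 0.0685 1; 0 0 0 0 -0.0008 0.0685 1"}}

```text
time_s: 16.98
position: [0.6128, -0.2072, 0.2311]
orientation: [180.0, -0.0, -179.0]
contact_force: [0.4, 0.7, -0.5]
finger_gap: 0.018
grasp_force: 30.0
```

Emit:
{"op": "carry_out", "data": {"steps": "0 0 0 0 0 0.0003 1; 0 0 0 0 0 0.0006 1; 0 0 0 0 0 0.001 1; 0 0 0 0 0 0.001 1"}}

```text
time_s: 17.48
position: [0.6129, -0.2073, 0.2307]
orientation: [-180.0, 0.0, -179.0]
contact_force: [-2.1, 0.3, 5.5]
finger_gap: 0.0176
grasp_force: 30.0
```

Emit:
{"op": "carry_out", "data": {"steps": "0 0 0 0 0 0 0.75; 0 0 0 0 0 0 0.6; 0 0 0 0 0 0 0.5; 0 0 0 0 0 0 0.5; 0 0 0 0 0 -0.01 0.5; 0 0 0 0 0 -0.03 0.5; 0 0 0 0 0 -0.055 0.5; 0 0 0 0 0 -0.075 0.5; 0 0 0 0 0 -0.08 0.5"}}

```text
time_s: 18.6
position: [0.6135, -0.2075, 0.3122]
orientation: [-179.9, 0.2, -179.0]
contact_force: [-1.1, 0.2, -0.1]
finger_gap: 0.0459
grasp_force: 0.0
```

```bash
python3 go.py .579 .125 .12 83
```

```text
t 18.6 turn [9.000e-02 1.700e-01 9.803e+01] shift [0.029  0.3333 0.1917] gap 0.0459
```

Emit:
{"op": "carry_out", "data": {"steps": "0 0 8 0.001 0.015 0 0.5; 0 0 18 0.003 0.05 0 0.5; 0 0 28 0.006 0.09 0 0.5; 0 0 38 0.009 0.13 0 0.5; 0 0 48 0.013 0.17 0 0.5; 0 0 58 0.017 0.21 0 0.5; 0 0 68 0.021 0.25 0.02 0.5; 0 0 78 0.025 0.285 0.06 0.5; 0 0 88 0.028 0.315 0.11 0.5; 0 0 98 0.029 0.33 0.155 0.5; 0 0 98 0.029 0.333 0.185 0.5; 0 0 98 0.029 0.333 0.192 0.5"}}

```text
time_s: 20.1
position: [0.5761, 0.1251, 0.1158]
orientation: [-179.8, 0.1, 83.1]
contact_force: [0.8, -0.1, 0.7]
finger_gap: 0.0459
grasp_force: 0.0
```

```bash
python3 - <<'E'
from h import *
T=snapshot("top");S=snapshot("side")
cv2.imwrite("pics/top4.png",T[:,:,::-1]);cv2.imwrite("pics/side4.png",S[:,:,::-1])
a=cv2.resize(T[130:280,130:450,::-1],None,fx=2.2,fy=2.2,interpolation=cv2.INTER_CUBIC)
b=cv2.resize(S[120:240,200:380,::-1],None,fx=2.2,fy=2.2,interpolation=cv2.INTER_CUBIC)
w=max(a.shape[1],b.shape[1]);p=lambda i:cv2.copyMakeBorder(i,0,0,0,w-i.shape[1],cv2.BORDER_CONSTANT)
cv2.imwrite("pics/c6.png",np.vstack([p(a),p(b)]))
E
python3 go.py .579 .125 .0285 83
```

```text
t 20.2 turn [-0.06  0.02  0.05] shift [0.0003 0.0016 0.0893] gap 0.0461
```

View pics/c6.png

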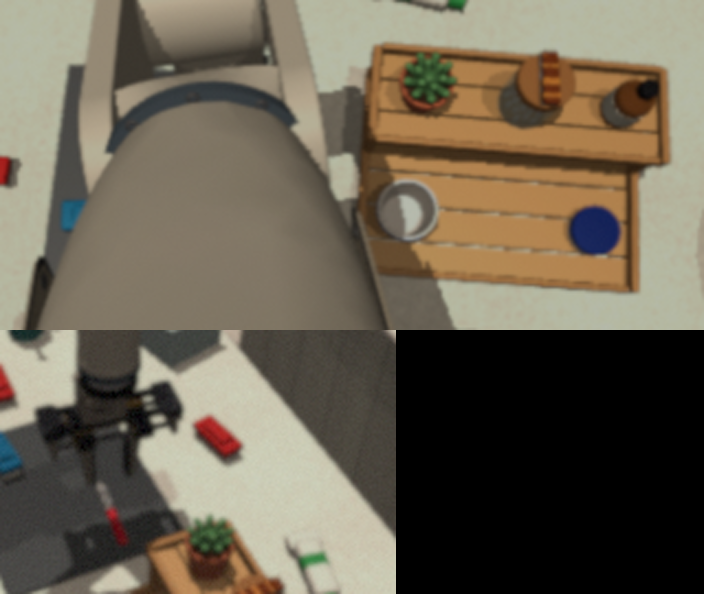

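The clip lies flat and central on the lid; the 4 px offset matches the parallax. The gripper is straddling the file, so I'll descend.

Emit:
{"op": "carry_out", "data": {"steps": "0 0 0 0 0.001 0.015 0.5; 0 0 0 0 0.001 0.04 0.5; 0 0 0 0 0.001 0.065 0.5; 0 0 0 0 0.001 0.08 0.5; 0 0 0 0 0.001 0.087 0.5; 0 0 0 0 0.001 0.089 0.5; 0 0 0 0 0.001 0.089 0.5; 0 0 0 0 0.001 0.089 0.5"}}

```text
time_s: 21.2
position: [0.5792, 0.1252, 0.0297]
orientation: [179.9, -0.0, 83.0]
contact_force: [0.3, -0.1, 0.4]
finger_gap: 0.0463
grasp_force: 0.0
```

Emit:
{"op": "carry_out", "data": {"steps": "0 0 0 0 0 0.0012 0.5; 0 0 0 0 0 0.0012 0.6; 0 0 0 0 0 0.0012 0.75; 0 0 0 0 0 0.0012 1; 0 0 0 0 0 0.0012 1; 0 0 0 0 0 0.0012 1; 0 0 0 0 0 0.0012 1"}}

```text
time_s: 22.08
position: [0.5788, 0.125, 0.0279]
orientation: [180.0, -0.0, 83.0]
contact_force: [0.3, 0.2, -0.2]
finger_gap: 0.0135
grasp_force: 30.0
```

Emit:
{"op": "carry_out", "data": {"steps": "0 0 0 0 0 -0.01 1; 0 0 0 0 0 -0.035 1; 0 0 0 0 0 -0.07 1; 0 0 0 0 0 -0.11 1; 0 0 0 0 0 -0.15 1; 0 0 0 0 0 -0.185 1; 0 0 0 0 0 -0.205 1; 0 0 0 0 0 -0.21 1; 0 0 0 0 0 -0.21 1"}}

```text
time_s: 23.2
position: [0.5786, 0.125, 0.2378]
orientation: [180.0, 0.0, 83.0]
contact_force: [-0.4, 0.3, -0.2]
finger_gap: 0.0136
grasp_force: 30.0
```

```bash
python3 go.py .4865 -.162 .238 -1.4; python3 - <<'E'
from h import *
S=snapshot("side");T=snapshot("top");z=read_state()["position"][2]
red=lambda h,s,v:((h<8)|(h>172))&(s>120)&(v>80)
cv2.imwrite("pics/c7.png",cv2.resize(S[60:240,200:380,::-1],None,fx=2.5,fy=2.5,interpolation=cv2.INTER_CUBIC))
E
```

```text
t 23.2 turn [ 0.    0.   84.43] shift [-2.96e-01 -5.66e-02 -2.00e-04] gap 0.0136
```

View pics/c7.png

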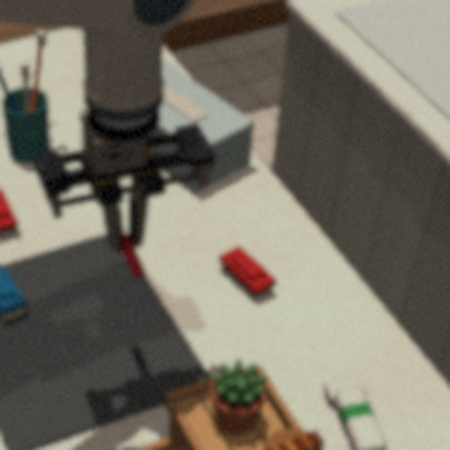

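```bash
python3 - <<'E'
from h import *
p=plane("side",[(254.8-.3,169.6-.3)],.223)[0]*1000
d=np.array([np.cos(np.radians(83)),np.sin(np.radians(83))]);print(p,"along",(p-[578.6,125])@d)
E
```

```text
[569.4150203   71.07751197] along -54.63992543119319
```

Emit:
{"op": "carry_out", "data": {"steps": "0 0 6 -0.01 -0.002 0 1; 0 0 14 -0.035 -0.007 0 1; 0 0 22 -0.07 -0.013 0 1; 0 0 31 -0.105 -0.02 0 1; 0 0 40 -0.14 -0.027 0 1; 0 0 49 -0.175 -0.033 0 1; 0 0 58 -0.21 -0.04 0 1; 0 0 67 -0.24 -0.046 0 1; 0 0 75 -0.267 -0.051 0 1; 0 0 82 -0.286 -0.055 0 1; 0 0 84.4 -0.296 -0.057 0 1; 0 0 84.4 -0.296 -0.057 0 1"}}

```text
time_s: 24.8
position: [0.486, -0.162, 0.2374]
orientation: [-180.0, 0.0, -1.3]
contact_force: [-0.8, 0.2, -0.3]
finger_gap: 0.0136
grasp_force: 30.0
```

```bash
cat >> h.py <<'E'
def proj(n,P):
    m=CM[n];f=192/np.tan(np.radians(m["vertical_fov"]/2));W=np.linalg.inv(m["pose"])
    K=np.array([[f,0,m["cx"]],[0,f,m["cy"]],[0,0,1]])
    return cv2.projectPoints(np.float64(P).reshape(-1,1,3),cv2.Rodrigues(W[:3,:3])[0],W[:3,3],K,np.array([m["k1"],0,0,0.]))[0][:,0]
E
python3 - <<'E'
from h import *
red=lambda h,s,v:((h<8)|(h>172))&(s>110)&(v>50)
S=snapshot("side");s=read_state();p=s["position"]
e=proj("side",[[p[0]-.03,p[1],.223]])[0]*1.5625
c=mask(S,[e[0]-60,e[1]-60,e[0]+60,e[1]+60],red)
q=plane("side",c,.2225)*1000;d=np.array([np.cos(np.radians(1.3)),-np.sin(np.radians(1.3))])
a=(q-p[:2]*1000)@d;print(rect("side",c,.2225),"along",a.min(),a.max())
E
python3 go.py .4865 -.162 .043 -1.4
```

```text
c=(454.0,-161.0) L=50.0 W=15.4 yaw=-2.1 along -57.225036030561775 -7.065100407064508
t 24.85 turn [-0.03  0.03  0.12] shift [0.0004 0.0004 0.1945] gap 0.0134
```

Emit:
{"op": "carry_out", "data": {"steps": "0 0 0 -0.0006 0 0.015 1; 0 0 0 -0.0006 0 0.045 1; 0 0 0 -0.0006 0 0.08 1; 0 0 0 -0.0006 0 0.115 1; 0 0 0 -0.0006 0 0.145 1; 0 0 0 -0.0006 0 0.17 1; 0 0 0 -0.0006 0 0.183 1; 0 0 0 -0.0006 0 0.189 1; 0 0 0 -0.0006 0 0.191 1; 0 0 0 -0.0006 0 0.1925 1; 0 0 0 -0.0006 0 0.1935 1; 0 0 0 -0.0006 0 0.1935 1"}}

```text
time_s: 26.35
position: [0.4859, -0.162, 0.0447]
orientation: [180.0, -0.0, -1.4]
contact_force: [-0.1, -0.3, -0.6]
finger_gap: 0.0133
grasp_force: 30.0
```

Emit:
{"op": "carry_out", "data": {"steps": "0 0 0 0 0 0.001 1; 0 0 0 0 0 0.0015 1; 0 0 0 0 0 0.002 1; 0 0 0 0 0 0.0025 1; 0 0 0 0 0 0.003 1; 0 0 0 0 0 0.003 1"}}

```text
time_s: 27.1
position: [0.4857, -0.1619, 0.0418]
orientation: [180.0, 0.0, -1.4]
contact_force: [-2.4, 0.9, 6.5]
finger_gap: 0.0132
grasp_force: 30.0
```

Emit:
{"op": "carry_out", "data": {"steps": "0 0 0 0 0 0 0.78; 0 0 0 0 0 0 0.7; 0 0 0 0 0 0 0.7; 0 0 0 0 0 0 0.7; 0 0 0 0 0 -0.01 0.7; 0 0 0 0 0 -0.03 0.7; 0 0 0 0 0 -0.06 0.7; 0 0 0 0 0 -0.1 0.6; 0 0 0 0 0 -0.14 0.5; 0 0 0 0 0 -0.17 0.3; 0 0 0 0 0 -0.18 0.3; 0 0 0 0 0 -0.18 0.3"}}

```text
time_s: 28.6
position: [0.4857, -0.1618, 0.2215]
orientation: [180.0, -0.0, -1.4]
contact_force: [-0.2, -0.0, -0.3]
finger_gap: 0.0641
grasp_force: 0.0
```

```bash
python3 go.py .467 .297 .13 94
```

```text
t 28.6 turn [ 4.000e-02 -2.000e-02 -9.536e+01] shift [-0.0296 -0.4583  0.0914] gap 0.0641
```

Emit:
{"op": "carry_out", "data": {"steps": "0 0 -6 -0.001 -0.015 0 0.3; 0 0 -15 -0.003 -0.05 0 0.3; 0 0 -24 -0.006 -0.095 0 0.3; 0 0 -33 -0.009 -0.145 0 0.3; 0 0 -42 -0.012 -0.195 0 0.3; 0 0 -51 -0.016 -0.245 0 0.3; 0 0 -60 -0.019 -0.295 0.01 0.3; 0 0 -69 -0.022 -0.345 0.03 0.3; 0 0 -78 -0.025 -0.39 0.055 0.3; 0 0 -87 -0.028 -0.43 0.08 0.3; 0 0 -95.4 -0.03 -0.452 0.09 0.3; 0 0 -95.4 -0.03 -0.458 0.0915 0.3"}}

```text
time_s: 30.1
position: [0.4651, 0.297, 0.1275]
orientation: [-179.8, 0.1, 94.1]
contact_force: [-0.3, -0.2, -0.7]
finger_gap: 0.0643
grasp_force: 0.0
```

```bash
python3 - <<'E'
from h import *
T=snapshot("top");S=snapshot("side")
cv2.imwrite("pics/top5.png",T[:,:,::-1]);cv2.imwrite("pics/side5.png",S[:,:,::-1])
a=cv2.resize(T[150:270,280:440,::-1],None,fx=4.5,fy=4.5,interpolation=cv2.INTER_CUBIC)
cv2.imwrite("pics/c8.png",a)
E
python3 go.py .467 .297 .031 94
```

```text
t 30.2 turn [-0.09  0.06 -0.12] shift [0.0006 0.0011 0.0979] gap 0.0642
```

View pics/c8.png

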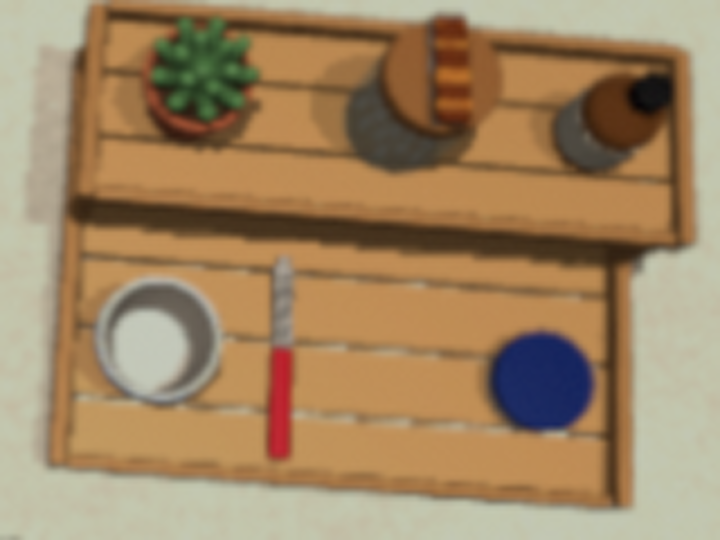

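The file lies straight from front to back, inside the lip and short of the upper tier, and the jar and clip are in place. Next is the brush.

Emit:
{"op": "carry_out", "data": {"steps": "0 0 0 0 0 0.015 0.3; 0 0 0 0 0 0.04 0.3; 0 0 0 0 0 0.065 0.3; 0 0 0 0 0 0.085 0.3; 0 0 0 0 0 0.095 0.3; 0 0 0 0 0 0.098 0.3; 0 0 0 0 0 0.098 0.3; 0 0 0 0 0 0.098 0.5; 0 0 0 0 0 0.098 1; 0 0 0 0 0 0.098 1; 0 0 0 0 0 0.098 1; 0 0 0 0 0 0.098 1"}}

```text
time_s: 31.7
position: [0.4669, 0.2969, 0.0323]
orientation: [180.0, -0.0, 94.0]
contact_force: [-0.1, -0.6, 6.1]
finger_gap: 0.0374
grasp_force: 30.0
```

Emit:
{"op": "carry_out", "data": {"steps": "0 0 0 0 0 -0.01 1; 0 0 0 0 0 -0.035 1; 0 0 0 0 0 -0.07 1; 0 0 0 0 0 -0.11 1; 0 0 0 0 0 -0.15 1; 0 0 0 0 0 -0.18 1; 0 0 0 0 0 -0.196 1; 0 0 0 0 0 -0.2 1; 0 0 0 0 0 -0.2 1"}}

```text
time_s: 32.83
position: [0.4662, 0.2964, 0.231]
orientation: [-179.9, 0.0, 94.0]
contact_force: [-0.3, -0.3, -0.5]
finger_gap: 0.0377
grasp_force: 30.0
```

```bash
python3 go.py .4864 -.227 .2315 -1.4
```

```text
t 32.825 turn [-2.000e-02  8.000e-02  9.543e+01] shift [-5.236e-01 -1.670e-02 -1.000e-04] gap 0.0377
```

Emit:
{"op": "carry_out", "data": {"steps": "0 0 5 -0.012 0 0 1; 0 0 13 -0.045 -0.001 0 1; 0 0 22 -0.09 -0.003 0 1; 0 0 31 -0.14 -0.004 0 1; 0 0 40 -0.19 -0.006 0 1; 0 0 49 -0.245 -0.008 0 1; 0 0 58 -0.3 -0.01 0 1; 0 0 67 -0.355 -0.011 0 1; 0 0 76 -0.405 -0.013 0 1; 0 0 85 -0.455 -0.014 0 1; 0 0 93 -0.495 -0.016 0 1; 0 0 95.4 -0.518 -0.0165 0 1"}}

```text
time_s: 34.33
position: [0.4857, -0.2228, 0.2303]
orientation: [-180.0, 0.1, -1.6]
contact_force: [-0.1, 0.4, -0.3]
finger_gap: 0.0378
grasp_force: 30.0
```

Emit:
{"op": "carry_out", "data": {"steps": "0 0 0 0 0.005 0 1; 0 0 0 0 0.005 0 1; 0 0 0 0 0.005 0 1"}}

```text
time_s: 34.7
position: [0.4863, -0.2251, 0.2316]
orientation: [-180.0, 0.0, -1.3]
contact_force: [-0.2, 0.1, -0.5]
finger_gap: 0.0377
grasp_force: 30.0
```

```bash
python3 go.py .4864 -.227 .0463 -1.4
```

```text
t 34.7 turn [-0.03  0.03  0.12] shift [0.0002 0.002  0.1853] gap 0.0377
```

Emit:
{"op": "carry_out", "data": {"steps": "0 0 0 0 0.002 0.015 1; 0 0 0 0 0.002 0.045 1; 0 0 0 0 0.002 0.08 1; 0 0 0 0 0.002 0.115 1; 0 0 0 0 0.002 0.145 1; 0 0 0 0 0.002 0.167 1; 0 0 0 0 0.002 0.177 1; 0 0 0 0 0.002 0.181 1; 0 0 0 0 0.002 0.183 1; 0 0 0 0 0.002 0.184 1; 0 0 0 0 0.002 0.185 1; 0 0 0 0 0.002 0.185 1"}}

```text
time_s: 36.2
position: [0.4866, -0.2282, 0.0471]
orientation: [180.0, -0.0, -1.4]
contact_force: [-0.7, 0.3, -0.7]
finger_gap: 0.0373
grasp_force: 30.0
```

Emit:
{"op": "carry_out", "data": {"steps": "0 0 0 0 -0.001 0.0005 1; 0 0 0 0 -0.001 0.001 1; 0 0 0 0 -0.001 0.0015 1; 0 0 0 0 -0.001 0.0015 1"}}

```text
time_s: 36.7
position: [0.4865, -0.2271, 0.0462]
orientation: [-180.0, -0.0, -1.4]
contact_force: [-3.2, 2.7, 10.7]
finger_gap: 0.0375
grasp_force: 30.0
```

Contact made. I'll release with a small opening and rise.

Emit:
{"op": "carry_out", "data": {"steps": "0 0 0 0 0 0 0.55; 0 0 0 0 0 0 0.45; 0 0 0 0 0 0 0.45; 0 0 0 0 0 0 0.45; 0 0 0 0 0 -0.01 0.45; 0 0 0 0 0 -0.03 0.45; 0 0 0 0 0 -0.065 0.45; 0 0 0 0 0 -0.11 0.45; 0 0 0 0 0 -0.155 0.45; 0 0 0 0 0 -0.19 0.45; 0 0 0 0 0 -0.2 0.45; 0 0 0 0 0 -0.2 0.45"}}

```text
time_s: 38.2
position: [0.4864, -0.2271, 0.2455]
orientation: [180.0, -0.0, -1.4]
contact_force: [-1.1, -0.4, -0.2]
finger_gap: 0.0504
grasp_force: 0.0
```

Emit:
{"op": "carry_out", "data": {"steps": "0 0 0 -0.005 -0.015 0 0.45; 0 0 0 -0.015 -0.05 0 0.45; 0 0 0 -0.025 -0.1 0 0.45; 0 0 0 -0.035 -0.15 0 0.45; 0 0 0 -0.04 -0.2 0 0.45; 0 0 0 -0.04 -0.25 0 0.45; 0 0 0 -0.04 -0.3 0 0.45; 0 0 0 -0.04 -0.35 0 0.45; 0 0 0 -0.04 -0.4 0 0.45; 0 0 0 -0.04 -0.43 0 0.45; 0 0 0 -0.04 -0.44 0 0.45; 0 0 0 -0.04 -0.44 0 0.45"}}

```text
time_s: 39.7
position: [0.456, 0.2136, 0.2444]
orientation: [179.9, 0.1, -1.3]
contact_force: [0.0, -0.8, -0.5]
finger_gap: 0.0504
grasp_force: 0.0
```

```bash
python3 - <<'E'
from h import *
T=snapshot("top");S=snapshot("side")
a=cv2.resize(T[150:270,280:440,::-1],None,fx=2.8,fy=2.8,interpolation=cv2.INTER_CUBIC)
b=cv2.resize(S[190:370,220:370,::-1],None,fx=2.2,fy=2.2,interpolation=cv2.INTER_CUBIC)
h=max(a.shape[0],b.shape[0]);p=lambda i:cv2.copyMakeBorder(i,0,h-i.shape[0],0,0,cv2.BORDER_CONSTANT)
cv2.imwrite("pics/c9.png",np.hstack([p(a),p(b)]))
c=mask(T,(545,330,605,410),blue);print(rect("top",c,.05));print(rect("top",mask(T,(600,330,660,400),navy),.045))
E
```

```text
c=(487.4,-223.7) L=79.0 W=32.5 yaw=-0.6
c=(479.6,-314.7) L=54.2 W=52.2 yaw=-45.3
```

View pics/c9.png

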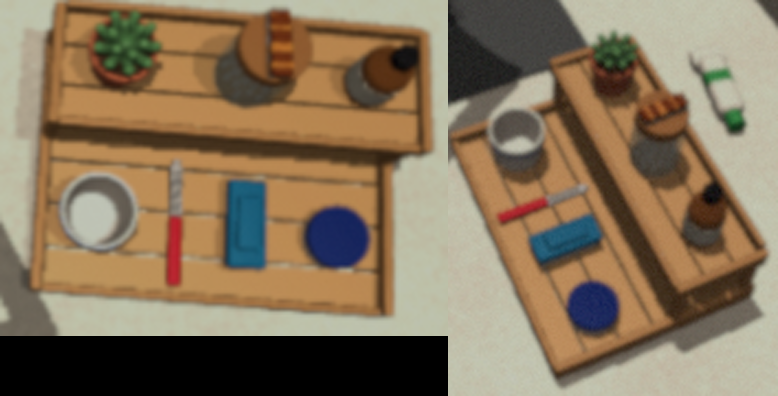

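The final views show the row reading cup, file, brush, tin, all lying flat and straight. The jar stands clear between the pot and the bottle with the clip across the middle of its lid, and the robot is away from everything.

```bash
python3 -c "
from bench import *
print(finish_job())"
```

```text
the job is handed in; nothing more can be done
None
```

The job is handed in at about 40 s on the clock: jar, clip, file and brush are placed as asked, and the cup, tin, bottle and pot still stand where they were in the last pictures; no verdict came back.

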